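# Strip the weights off a glue-up and rack the blank

## Task

The glue has set, so take the pile apart from the top, one thing at a time, keeping each upright and level and knocking nothing over: stand the live centre in the small turned dish, lay the faceplate flat in the large turned dish, and lay the sanding block flat and centred on the stack of abrasive discs so that they stay flat. Last, lay the freed wooden blank level across both sticks of the small rack, centred and square to the sticks, and leave the glue bottle and the jar of screws standing where they are.

Things in the scene. Friction and masses are not known exactly. Their poses are not given: they have to be found in the camera images.
- live_centre_mid (a point): Steel lathe centre, on top of the pile at the start: a turned body standing upright on its round flange, 88 high. The flange is 42 across and 26 high; above it a shank about 23 across runs up to the top (grasp the shank). Up to 0.4 kg. The point is its centre, 44 above its underside, on its axis; z up along the axis. (Lengths in mm.)
- faceplate_mid (a point): Grey steel lathe faceplate, second from the top, under the live centre: a flat round flange 82 across and 13 thick with a ring of small holes, and on it a round boss 43 across and 13 high (grasp the boss). 26 high in all, up to 0.48 kg. The point is its centre, 13 above its underside, on its axis; z up. (Lengths in mm.)
- sanding_block_mid (a point): Wooden sanding block with a cork face below, third from the top, under the faceplate: 63 along its own x, 112 along its own y, 29 high, up to 0.14 kg. Its long side runs roughly along the blank below. Grasp it across the 63. The point is its centre, 14.5 above its underside; z up. (Lengths in mm.)
- blank_mid (a point): The glued-up blank at the bottom of the pile, on the bench: a block of wood laminated from two boards, 150 along its own x, 50 along its own y, 48 high, up to 0.3 kg. Grasp it across the 50. The point is its centre, 24 above its underside; z up. (Lengths in mm.)
- small_dish_seat (a point): Fixed small turned dark-wood dish, 72 across outside, 58 across inside, its rim 9 above its flat inner floor, floor 8 above the bench. The point is the middle of the inner floor. Place of the live centre. (Lengths in mm.)
- big_dish_seat (a point): Fixed large turned dark-wood dish of the same kind, 116 across outside, 100 across inside, its rim 7 above its flat inner floor, floor 8 above the bench. The point is the middle of the inner floor. Place of the faceplate. (Lengths in mm.)
- disc_stack_top (a point): Fixed round stack of amber abrasive discs, 125 across and 11 high. The point is the middle of its top. Place of the sanding block, which may lie at any angle on it. (Lengths in mm.)
- rack_top (a point): Fixed small drying rack: a thin wooden base, 130 along its own x and 110 along its own y, 6 thick, with two wooden sticks 130 long, 20 wide and 20 high on it; the sticks run along its y, their centre lines 50 either side of the middle in x. The tops of the sticks are 26 above the bench. The point lies midway between the sticks at the height of their tops. The blank goes across both sticks, its long side along the rack's x. (Lengths in mm.)
- glue_bottle_mid (a point): Bystander: loose glue bottle with a red nozzle, standing, 62 across and 158 high; the point is its centre, 79 above the bench. (Lengths in mm.)
- screw_jar_mid (a point): Bystander: loose round jar of screws with a red lid, standing, 62 across and 80 high; the point is its centre, 40 above the bench. (Lengths in mm.)
There are look-alikes about, which are no part of the job. What is shaped like the part that bears live_centre_mid but green or pink is not meant.

How it is judged:
On the way, in this order (a step that is already met when the one before it is completed fails the run):
1. the live centre stands on its flange in the small dish, let go (horizontal distance between live_centre_mid and small_dish_seat below 0.012 m and z of live_centre_mid in the frame of small_dish_seat between 0.039 and 0.049 m and angle between live_centre_mid's own z axis and vertical below 0.12 rad and contact force between the fingers and live_centre below 0.05 N), for 0.2 s.
2. the faceplate lies flat in the large dish, boss up, let go (horizontal distance between faceplate_mid and big_dish_seat below 0.012 m and z of faceplate_mid in the frame of big_dish_seat between 0.008 and 0.018 m and angle between faceplate_mid's own z axis and vertical below 0.12 rad and contact force between the fingers and faceplate below 0.05 N), for 0.2 s.
3. the sanding block lies flat on the stack of abrasive discs, let go (horizontal distance between sanding_block_mid and disc_stack_top below 0.015 m and z of sanding_block_mid in the frame of disc_stack_top between 0.0095 and 0.0195 m and angle between sanding_block_mid's own z axis and vertical below 0.12 rad and contact force between the fingers and sanding_block below 0.05 N), for 0.2 s.
4. the glued blank lies flat across both sticks of the rack, let go (horizontal distance between blank_mid and rack_top below 0.02 m and z of blank_mid in the frame of rack_top between 0.019 and 0.029 m and angle between blank_mid's own z axis and vertical below 0.12 rad and angle between the x axis of blank_mid and the x axis of rack_top, either way round below 0.26 rad and contact force between the fingers and blank below 0.05 N), for 0.2 s.
At the end, for the whole second after the job is handed in: All let go, at rest, seated and level (0.12 rad): live centre and faceplate within 12 mm of the middle of the small and large dish, sanding block within 15 mm of the middle of the discs, blank on both sticks within 20 mm of the middle of the rack, square to 0.26 rad (horizontal distance between live_centre_mid and small_dish_seat below 0.012 m and z of live_centre_mid in the frame of small_dish_seat between 0.039 and 0.049 m and angle between each of live_centre_mid, faceplate_mid, sanding_block_mid, blank_mid's own z axis and vertical below 0.12 rad and linear speed of each of live_centre, faceplate, sanding_block, blank below 0.02 m/s and angular speed of each of live_centre, faceplate, sanding_block, blank below 0.2 rad/s and horizontal distance between faceplate_mid and big_dish_seat below 0.012 m and z of faceplate_mid in the frame of big_dish_seat between 0.008 and 0.018 m and horizontal distance between sanding_block_mid and disc_stack_top below 0.015 m and z of sanding_block_mid in the frame of disc_stack_top between 0.0095 and 0.0195 m and horizontal distance between blank_mid and rack_top below 0.02 m and z of blank_mid in the frame of rack_top between 0.019 and 0.029 m and angle between the x axis of blank_mid and the x axis of rack_top, either way round below 0.26 rad); the robot touches nothing.
It fails at once if the live centre, faceplate, sanding block or blank was tipped (over 0.6 rad) (angle between any of live_centre_mid, faceplate_mid, sanding_block_mid, blank_mid's own z axis and vertical above 0.6 rad).
It fails at once if the glue bottle or the jar of screws was pushed more than 30 mm or tipped over (distance of any of glue_bottle_mid, screw_jar_mid from where it was at the start of the episode above 0.03 m).
It also fails if it takes over 125 s, if anything falls off the work surface, if the arm or the gripper's body presses on something with over 40 N, if the wrist force passes 120 N, or if a joint passes its speed limit or range.

## Robot

A 6-joint arm with a two-finger parallel gripper is mounted at the origin on the work surface; the furniture and walls round the work are solid. World frame = base frame: x ahead of the robot, y to its left, z up, the work surface at z = 0. Lengths are in m, angles in rad, forces in N, time in s.
With the tool pointing down it reaches from about 0.375 to 0.925 m from the base axis. Payload 5.7 kg.
Tool frame: the origin (TCP) lies on the front face of the gripper's body, between the roots of the fingers; the fingertips stand 80 mm ahead of it and the grasp point (between the pads) lies 61 mm ahead of it (ctrl.nose_length is the distance from the TCP to the fingertips, in m); z points along the fingers, y is the line along which they close (so a half turn about z gives the same grasp; the last joint's range is limited). The gripper opens to 88 mm and grips with 3 to 60 N. Pads are 20 mm wide; open, the fingers measure 115 mm over their backs; the gripper's body (75 mm by 178 mm) begins 61 mm behind the grasp point.
Start: joints at [1.077, 0.359, 1.51, -0, 1.272, -0.115], TCP at [0.222, 0.557, 0.303] pointing down, gripper open.
Joint ranges: [-2.97, 2.97], [-1.01, 2.36], [0.21, 2.38], [-0.96, 4.11], [0.2, 2.71], [-2.98, 2.98]. Speed limits (rad/s): [2.39, 2.39, 3.14, 3.14, 3.14, 3.14].

## Interface

Orientations are given as a 3x3 rotation matrix whose columns are the frame's x, y, z axes.
In Python, from bench import sensors, eyes, ctrl gives the robot as it stands.
- The arm moves only by the tool send_rows, never from a script. Its argument "series" is a list of rows, each a list of 5 numbers: the opening, from 0 (shut) to 1 (fully open), then the shift along the tool's x, y, z in cm, then the turn about the tool's z in rad. In form: [[grip, tx, ty, tz, roll], ...]. A call has 1 to 20 rows; each row shifts and turns the commanded pose from where the row before left it, along the tool's axes as they then stand; what a row does not reach is not made up. A row lasts 1/12 s, in which the tool goes at most 41.7 mm and 7.16 degrees, less where a joint would pass 70% of its speed; a pose out of reach is approached as far as the arm can. A call is refused whole if a number of a shift passes 4.17 or a number of a turn 0.125, either way. A call with a gripper value outside its range is refused whole. The fingers move at their own pace and stop on an object; "force" is the grip in N (left out, the last holds). Time passes only in rows, so rows that do not move let the fingers close. It gives the time, the measured TCP pose, the force, the opening and the grip force at its end, in the units of the state.
- sensors.get_state(): the state, without advancing time (a new reading comes with each control period).
- eyes.grab_frame(name): name is "scene" or "top" or "wrist"; returns a dict with "color" (400x640x3 uint8, blue, green, red), "intrinsics" (3x3 intrinsics, pixels), "extrinsics" (4x4, takes a point from camera to world coordinates); the wrist camera has in their place "tool_from_camera" (4x4, takes a point from camera to tool coordinates, whose origin is the TCP and whose axes are the flange's). Camera axes: x right, y up, looking along -z (the intrinsics and any distortion apply to the point x, -y, -z); pixel columns grow to the right and rows downward; lengths in m; the calibration is good to about 2 mm. The wrist camera is an equidistant fisheye: a pixel r from the principal point sees the ray r / f radians off the axis. A picture is of the moment at which its call begins: read the wrist's pose just before it. There is no depth.
- ctrl.sign_off(): hands the job in; it is judged then, once.
The state is a dict: "t": time; "joints": joint angles; "dq": joint speeds; "tau": joint torques, N m; "ee_pos": TCP position; "tcp_rot": TCP orientation; "contact_force": force on the tool from outside, world axes, zero at the start; "moment": the same for the moment, N m; "grip_width": opening from 0.0 (shut) to 1.0 (fully open); "finger_force": force on a finger pad.
Only numpy, scipy, OpenCV 4.12 (cv2) and the standard library are available. Lean on these libraries where they do the work, as an engineer would, in place of code of your own. Each camera call takes 0.05 s, during which the arm holds its last target. There are 200 camera calls.

## Working session

There is one attempt and no reset: what is moved stays moved. The work goes in short steps, Python scripts to look and compute and a tool call to move; the robot and the scene stay as the last step left them, time stands still between calls to the robot, and variables do not carry over. Pictures are saved under pics/ and viewed, at most 14 in all, crops included, and the job is handed in when it is done.

Besides the shell and the picture viewer there is one more tool, called after "Request:" as name([rows], argument=value, ...), one row to a line, values as JSON. send_rows: Moves the arm, as the interface text tells. Its arguments: {"type":"object","properties":{"series":{"type":"array"},"force":{"type":"number"}},"required":["series"]}

```bash
mkdir -p pics; ls; python3 - <<'E'
from bench import sensors, eyes, ctrl
import cv2,numpy as np
np.set_printoptions(precision=4,suppress=True)
s=sensors.get_state();print(s['t'],s['ee_pos'],s['tcp_rot'],s['contact_force'])
for n in("scene","top","wrist"):
    f=eyes.grab_frame(n);cv2.imwrite(f"pics/{n}0.png",f["color"])
    print(n,f["intrinsics"],f.get("extrinsics"),f.get("tool_from_camera"),f.keys())
E
```

```text
pics
0.0 [0.2216 0.557  0.3018] [[-0.9291  0.3698 -0.0009]
 [ 0.3698  0.9291 -0.0016]
 [ 0.0002 -0.0018 -1.    ]] [ 0.0502  0.3301 -0.0793]
scene [[371.1144   0.     325.4462]
 [  0.     371.1144 196.0759]
 [  0.       0.       1.    ]] [[ 0.8231  0.4405 -0.3584  0.1501]
 [-0.5678  0.6421 -0.5151 -0.4539]
 [ 0.0032  0.6275  0.7786  0.7873]
 [ 0.      0.      0.      1.    ]] None dict_keys(['color', 'intrinsics', 'extrinsics'])
top [[429.4396   0.     313.8963]
 [  0.     429.4396 199.6681]
 [  0.       0.       1.    ]] [[ 0.0907  0.9743 -0.2062  0.2666]
 [-0.9959  0.0878 -0.0235 -0.0249]
 [-0.0048  0.2075  0.9782  1.0974]
 [ 0.      0.      0.      1.    ]] None dict_keys(['color', 'intrinsics', 'extrinsics'])
wrist [[309.7069   0.     315.1553]
 [  0.     309.7069 197.0472]
 [  0.       0.       1.    ]] None [[ 0.0002  0.9644  0.2644  0.0721]
 [ 1.     -0.0003  0.0001 -0.0008]
 [ 0.0002  0.2644 -0.9644 -0.0819]
 [ 0.      0.      0.      1.    ]] dict_keys(['color', 'intrinsics', 'tool_from_camera'])
```

View pics/scene0.png

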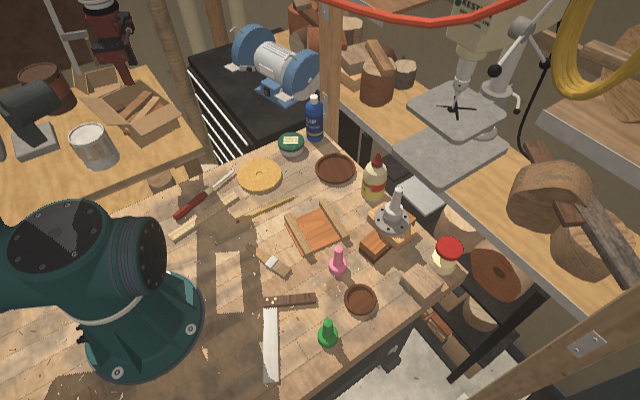

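View pics/top0.png

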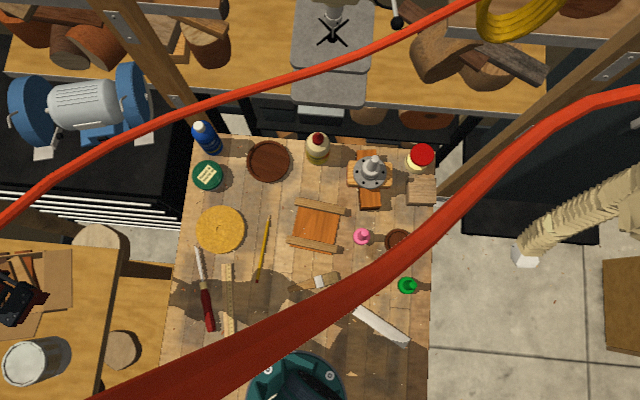

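The scene view shows the pile: the grey centre at (397,195) on the faceplate at (393,220), with the blank at (375,247). The small dish is at (360,299), the large dish at (335,168), the discs at (259,175) and the rack at (315,228). The glue bottle is at (374,180) and the jar at (448,255). What could be taken for the live centre: pink (338,262) and green (328,333), which are decoys, and grey (397,200), which is my choice. I'll check it in enlarged crops.

```bash
python3 - <<'E'
import cv2
a=cv2.imread("pics/scene0.png")[140:330,230:480];cv2.imwrite("pics/sc.png",cv2.resize(a,None,fx=3,fy=3,interpolation=cv2.INTER_CUBIC))
a=cv2.imread("pics/top0.png")[125:305,185:450];cv2.imwrite("pics/tc.png",cv2.resize(a,None,fx=3,fy=3,interpolation=cv2.INTER_CUBIC))
E
```

```text
(no output)
```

View pics/sc.png

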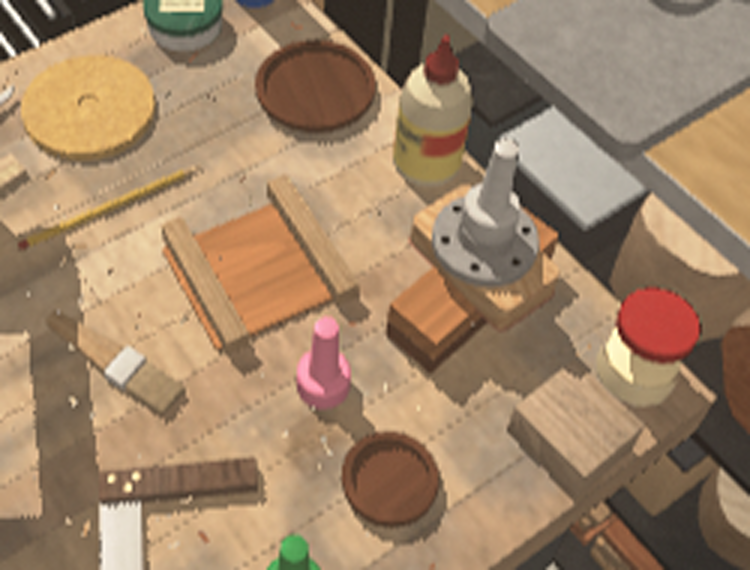

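View pics/tc.png

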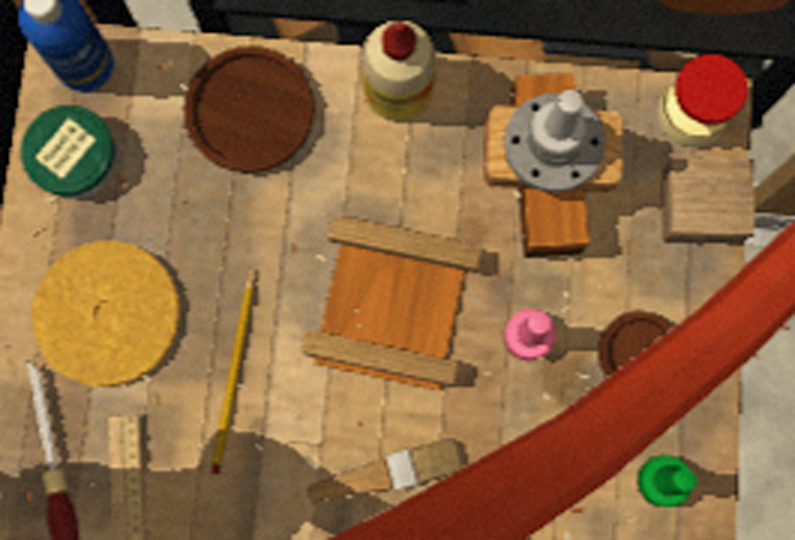

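The crops confirm it: the grey live centre stands at the top of the pile, with its tip at scene crop (507,148) and top crop (570,100). The pink and green ones stand alone on the bench. The light sanding block lies crosswise to the dark blank. Next I'll make rough two-view fixes.

```bash
cat > h.py <<'E'
from bench import sensors, eyes, ctrl
import cv2,numpy as np
np.set_printoptions(precision=4,suppress=True)
K={"scene":(371.1144,325.4462,196.0759),"top":(429.4396,313.8963,199.6681)}
E_={"scene":np.array([[0.8231,0.4405,-0.3584,0.1501],[-0.5678,0.6421,-0.5151,-0.4539],[0.0032,0.6275,0.7786,0.7873]]),
"top":np.array([[0.0907,0.9743,-0.2062,0.2666],[-0.9959,0.0878,-0.0235,-0.0249],[-0.0048,0.2075,0.9782,1.0974]])}
OFF={"scene":(230,140),"top":(185,125)}
def ray(n,u,v):
    f,cx,cy=K[n];d=E_[n][:,:3]@np.array([(u-cx)/f,-(v-cy)/f,-1]);return E_[n][:,3],d/np.linalg.norm(d)
def cray(n,u,v): return ray(n,OFF[n][0]+(u+.5)/3-.5,OFF[n][1]+(v+.5)/3-.5)
WK=(309.7069,315.1553,197.0472)
T=np.array([[0.0002,0.9644,0.2644,0.0721],[1,-0.0003,0.0001,-0.0008],[0.0002,0.2644,-0.9644,-0.0819],[0,0,0,1]])
def wray(s,u,v):
    p,R=np.array(s['ee_pos']),np.array(s['tcp_rot'])
    f,cx,cy=WK;x,y=u-cx,v-cy;r=np.hypot(x,y);a=r/f
    d=np.array([np.sin(a)*x/max(r,1e-9),-np.sin(a)*y/max(r,1e-9),-np.cos(a)])
    return p+R@T[:3,3],R@T[:3,:3]@d
def wpix(s,P):
    p,R=np.array(s['ee_pos']),np.array(s['tcp_rot'])
    q=T[:3,:3].T@(R.T@(np.array(P)-p)-T[:3,3]);h=np.hypot(q[0],q[1]);a=np.arctan2(h,-q[2])
    return WK[1]+WK[0]*a*q[0]/h,WK[2]-WK[0]*a*q[1]/h
def tri(*rs):
    A=sum(np.eye(3)-np.outer(d,d) for o,d in rs);b=sum((np.eye(3)-np.outer(d,d))@o for o,d in rs)
    x=np.linalg.solve(A,b);return x,max(np.linalg.norm(np.cross(x-o,d)) for o,d in rs)
def pl(r,z): o,d=r;return o+d*(z-o[2])/d[2]
def snap(name):
    s=sensors.get_state();f=eyes.grab_frame("wrist");cv2.imwrite(f"pics/{name}.png",f["color"])
    np.savez(f"pics/{name}.npz",ee_pos=s['ee_pos'],tcp_rot=s['tcp_rot']);return s,f["color"]
E
python3 - <<'E'
from h import *
for n,a,b,z in [("tip",(507,146),(571,99),.205),("smalldish",(391,473),(640,347),.017),("bigdish",(316,84),(250,108),.015),
 ("discs",(89,104),(107,312),.011),("jarlid",(659,323),(711,89),.08),("bottletip",(446,42),(398,40),.158),
 ("flange",(486,240),(553,141),.09),("rackA0",(345,281),(490,261),.026),("rackA1",(281,184),(336,229),.026),("rackB0",(233,333),(466,373),.026),("rackB1",(175,227),(311,344),.026)]:
    ra,rb=cray("scene",*a),cray("top",*b);x,e=tri(ra,rb);print(n,x,e,pl(ra,z)[:2],pl(rb,z)[:2])
E
```

```text
tip [ 0.5642 -0.1286  0.1899] 9.512837813262432e-05 [ 0.5536 -0.1368] [ 0.5593 -0.1269]
smalldish [ 0.4085 -0.2199  0.0117] 0.0013091348391551583 [ 0.4055 -0.221 ] [ 0.4091 -0.2195]
bigdish [0.5902 0.1316 0.0093] 0.00014987231425317172 [0.5871 0.1272] [0.5883 0.1308]
discs [0.3995 0.233  0.0075] 0.00019516745118479517 [0.3985 0.2298] [0.3988 0.2322]
jarlid [ 0.6224 -0.2577  0.0728] 0.0008265544992221792 [ 0.6185 -0.26  ] [ 0.6192 -0.2556]
bottletip [0.6153 0.0009 0.1559] 0.004679501629769168 [ 0.6187 -0.0018] [0.6101 0.003 ]
flange [ 0.5647 -0.1294  0.076 ] 0.0004319281647754884 [ 0.557  -0.1359] [ 0.5602 -0.1278]
rackA0 [ 0.4632 -0.0861  0.0518] 0.001235369313347402 [ 0.4729 -0.0728] [ 0.4692 -0.0881]
rackA1 [0.488  0.0441 0.0193] 0.0016505519294595407 [0.4866 0.0393] [0.4851 0.0443]
rackB0 [ 0.3685 -0.0734  0.0465] 0.0029074809739039645 [ 0.3716 -0.062 ] [ 0.3733 -0.0753]
rackB1 [0.3873 0.0553 0.0212] 0.0011772885196723204 [0.387  0.0518] [0.3857 0.0553]
```

Request:
send_rows([
  [1, 0, 0, -0.4, 0.119],
  [1, 0, 0, -0.4, 0.119],
  [1, 0, 0, -0.4, 0.119],
  [1, 0, 0, -0.4, 0.119],
  [1, 0, 0, -0.4, 0.119],
  [1, 0, 0, -0.4, 0.119],
  [1, 0, 0, -0.4, 0.119],
  [1, 0, 0, -0.4, 0.119],
  [1, 0, 0, -0.4, 0.119],
  [1, 0, 0, -0.4, 0.119],
])

```text
t: 0.98
ee_pos: [0.2218, 0.5573, 0.3424]
tcp_rot: [[0.004, 1.0, -0.0], [1.0, -0.004, -0.001], [-0.001, -0.0, -1.0]]
contact_force: [0.1, 0.5, -0.6]
grip_width: 1.002
finger_force: 0.0
```

Request:
send_rows([
  [1, -3.3, 1.8, 0, 0],
  [1, -3.3, 1.8, 0, 0],
  [1, -3.3, 1.8, 0, 0],
  [1, -3.3, 1.8, 0, 0],
  [1, -3.3, 1.8, 0, 0],
  [1, -3.3, 1.8, 0, 0],
  [1, -3.3, 1.8, 0, 0],
  [1, -3.3, 1.8, 0, 0],
  [1, -3.3, 1.8, 0, 0],
  [1, -3.3, 1.8, 0, 0],
  [1, -3.3, 1.8, 0, 0],
  [1, -3.3, 1.8, 0, 0],
  [1, -3.3, 1.8, 0, 0],
  [1, -3.3, 1.8, 0, 0],
  [1, 0, 0, 0, 0],
  [1, 0, 0, 0, 0],
])

```text
t: 2.32
ee_pos: [0.4755, 0.0943, 0.3424]
tcp_rot: [[0.002, 1.0, -0.001], [1.0, -0.002, -0.0], [-0.0, -0.001, -1.0]]
contact_force: [-0.5, 0.5, 0.3]
grip_width: 1.003
finger_force: 0.0
```

```bash
python3 - <<'E'
from h import *
s,c=snap("w1");print(s['t'],s['ee_pos'],s['tcp_rot'],s['joints'])
E
```

```text
2.3167 [0.4755 0.0943 0.3424] [[ 0.002   1.     -0.0005]
 [ 1.     -0.002  -0.0001]
 [-0.0001 -0.0005 -1.    ]] [ 0.0532  0.1539  1.6943 -0.      1.2939  0.0552]
```

Request:
send_rows([
  [1, -3.6, 0.4, 0, 0],
  [1, -3.6, 0.4, 0, 0],
  [1, -3.6, 0.4, 0, 0],
  [1, -3.6, 0.4, 0, 0],
  [1, -3.6, 0.4, 0, 0],
  [1, -3.6, 0.4, 0, 0],
  [1, 0, 0, 0, 0],
  [1, 0, 0, 0, 0],
])

```text
t: 3.03
ee_pos: [0.4991, -0.1198, 0.3424]
tcp_rot: [[-0.001, 1.0, -0.001], [1.0, 0.001, 0.001], [0.001, -0.001, -1.0]]
contact_force: [0.5, -0.0, 0.4]
grip_width: 0.996
finger_force: 0.0
```

```bash
python3 - <<'E'
from h import *
s,c=snap("w2");print(s['t'],s['ee_pos'],s['tcp_rot'],s['joints'])
a=cv2.imread("pics/w1.png")
cv2.imwrite("pics/ww.png",cv2.resize(a,(800,500),interpolation=cv2.INTER_CUBIC))
cv2.imwrite("pics/ww2.png",cv2.resize(c,(800,500),interpolation=cv2.INTER_CUBIC))
E
```

```text
3.0333 [ 0.4991 -0.1198  0.3424] [[-0.0006  1.     -0.0006]
 [ 1.      0.0006  0.0007]
 [ 0.0007 -0.0006 -1.    ]] [-0.3705  0.1975  1.6386  0.0004  1.3063 -0.3712]
```

View pics/ww.png

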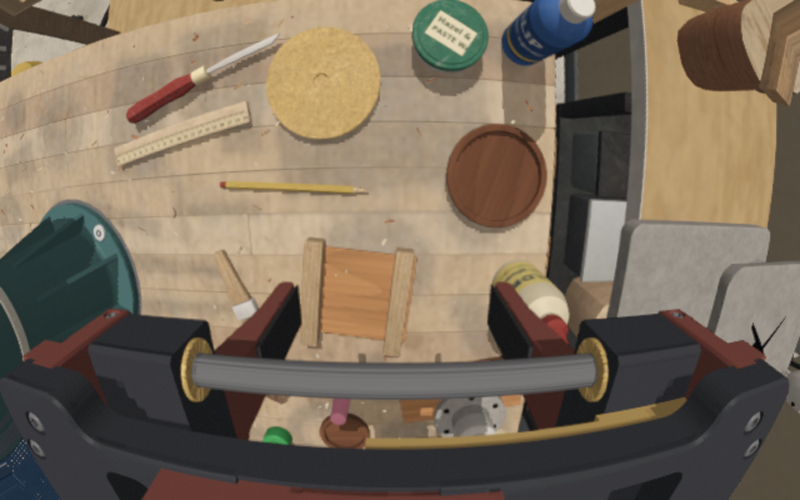

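View pics/ww2.png

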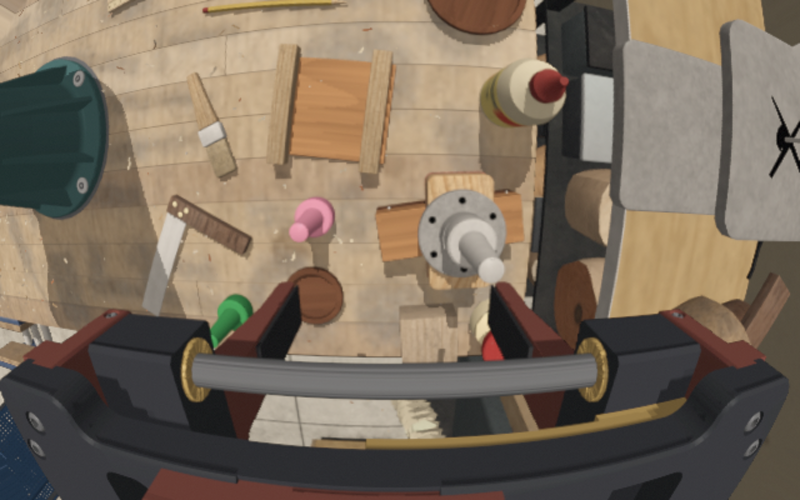

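The wrist views show the discs at w1 (323,83), the big dish at w1 (497,175) and the rack sticks at w1 x≈315 and 403. In w2 the small dish is at (318,294), the centre's tip at (490,269), the faceplate at (462,232) and the blank ends at x≈380 and 522.

```bash
python3 - <<'E'
from h import *
S={n:np.load(f"pics/{n}.npz") for n in("w1","w2")}
def w(n,u,v): return wray(S[n],(u+.5)/1.25-.5,(v+.5)/1.25-.5)
def show(n,z,*rs):
    x,e=tri(*rs);print(n,x,round(e,4),*[pl(r,z)[:2] for r in rs])
s,t=lambda u,v:cray("scene",u,v),lambda u,v:cray("top",u,v)
show("tip",.191,w("w2",490,269),s(507,146),t(571,99))
show("faceplate",.09,w("w2",462,232),s(486,240),t(553,141))
show("small",.017,w("w2",318,294),s(391,473))
show("big",.015,w("w1",497,175),s(316,84),t(250,108))
show("discs",.011,w("w1",323,83),s(89,104),t(107,312))
for i,(a,b,c) in enumerate([((315,240),(289,46),(281-106,227)),((313,346),(277,163),(233,333)),((406,250),(384,55),(281,184)),((394,355),(371,172),(345,281))]):
    show("rack%d"%i,.026,w("w1",*a),w("w2",*b),s(*c))
for p in [(427,175),(494,175),(430,287),(493,287)]: print("sand",pl(w("w2",*p),.077))
for p in [(377,210),(384,262),(522,195),(523,238)]: print("blank",pl(w("w2",*p),.048))
E
```

```text
tip [ 0.5631 -0.1283  0.1896] 0.0023 [ 0.5605 -0.1267] [ 0.5633 -0.1292] [ 0.5639 -0.1285]
faceplate [ 0.5632 -0.1294  0.0771] 0.0019 [ 0.559  -0.1258] [ 0.557  -0.1359] [ 0.5602 -0.1278]
small [ 0.4086 -0.2189  0.0091] 0.0005 [ 0.4107 -0.216 ] [ 0.4055 -0.221 ]
big [0.5896 0.1324 0.008 ] 0.0022 [0.5856 0.134 ] [0.5871 0.1272] [0.5883 0.1308]
discs [0.3992 0.233  0.0079] 0.0006 [0.3993 0.2329] [0.3985 0.2298] [0.3988 0.2322]
rack0 [0.3878 0.0609 0.0162] 0.0033 [0.3892 0.0645] [0.3886 0.0595] [0.387  0.0518]
rack1 [ 0.3746 -0.0646  0.0268] 0.0038 [ 0.3772 -0.0661] [ 0.3747 -0.0657] [ 0.3716 -0.062 ]
rack2 [0.4889 0.0479 0.0137] 0.0031 [0.4871 0.0532] [0.4877 0.0445] [0.4866 0.0393]
rack3 [ 0.4735 -0.0756  0.0285] 0.0022 [ 0.4741 -0.0767] [ 0.4744 -0.0775] [ 0.4729 -0.0728]
sand [ 0.5276 -0.0763  0.077 ]
sand [ 0.5895 -0.0749  0.077 ]
sand [ 0.5328 -0.1833  0.077 ]
sand [ 0.5955 -0.184   0.077 ]
blank [ 0.4813 -0.1135  0.048 ]
blank [ 0.4879 -0.1672  0.048 ]
blank [ 0.6278 -0.0965  0.048 ]
blank [ 0.6323 -0.1415  0.048 ]
```

The heights agree (tip 0.190 against 0.191). The blank runs along about x at yaw ≈+0.12, and the sanding block lies crosswise at 63 × 109. Now I'll grasp the live centre.

Request:
send_rows([
  [1, -0.4, 3.2, 0, 0],
  [1, -0.4, 3.2, 0, 0],
  [1, 0, 0, 0, 0],
  [1, 0, 0, 3, 0],
  [1, 0, 0, 3, 0],
  [1, 0, 0, 2.5, 0],
  [1, 0, 0, 2, 0],
  [1, 0, 0, 1.1, 0],
  [1, 0, 0, 0, 0],
])

```text
t: 3.83
ee_pos: [0.5613, -0.1253, 0.2243]
tcp_rot: [[-0.004, 1.0, -0.005], [1.0, 0.004, 0.002], [0.002, -0.005, -1.0]]
contact_force: [-0.2, 0.7, 0.0]
grip_width: 1.003
finger_force: 0.0
```

```bash
python3 - <<'E'
from h import *
s,c=snap("w3");print(s['t'],s['ee_pos'],s['contact_force'])
cv2.imwrite("pics/w3c.png",cv2.resize(c[100:400,160:480],None,fx=1.8,fy=1.8,interpolation=cv2.INTER_CUBIC))
E
```

```text
3.8333 [ 0.5613 -0.1253  0.2243] [-0.2061  0.6888  0.0397]
```

View pics/w3c.png

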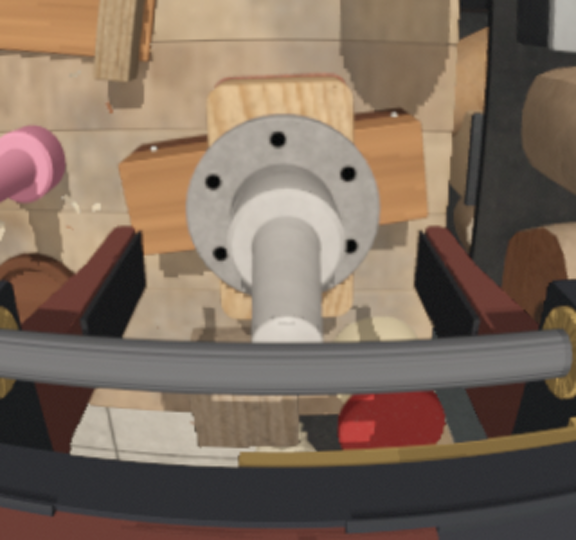

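The shank is at (287,290) in the crop, centred between the finger pads at x≈145 and 415. The faceplate's flange centre is at (283,206).

```bash
python3 - <<'E'
from h import *
S=np.load("pics/w3.npz")
w=lambda u,v:wray(S,160+(u+.5)/1.8-.5,100+(v+.5)/1.8-.5)
print("fp centre",pl(w(283,206),.09)); print("top", pl(w(287,328),.191))
for p in [(187,206),(378,206),(283,114)]:print("fp edge",pl(w(*p),.09))
for p in [(230,225),(345,230)]:print("lc flange",pl(w(*p),.129))
for p in [(209,85),(352,80)]:print("sand",pl(w(*p),.077))
for p in [(121,165),(133,255),(418,117),(427,216)]:print("blank",pl(w(*p),.048))
E
```

```text
fp centre [ 0.5611 -0.1253  0.09  ]
top [ 0.562  -0.1225  0.191 ]
fp edge [ 0.5215 -0.1257  0.09  ]
fp edge [ 0.6004 -0.1252  0.09  ]
fp edge [ 0.5609 -0.0874  0.09  ]
lc flange [ 0.5431 -0.1193  0.129 ]
lc flange [ 0.5823 -0.1209  0.129 ]
sand [ 0.5302 -0.0773  0.077 ]
sand [ 0.5894 -0.0749  0.077 ]
blank [ 0.4814 -0.119   0.048 ]
blank [ 0.4839 -0.1669  0.048 ]
blank [ 0.6255 -0.0945  0.048 ]
blank [ 0.6336 -0.1445  0.048 ]
```

Request:
send_rows([
  [0.6, -0.2, 0.1, 0, 0],
  [0.2, 0, 0, 0, 0],
  [0.2, 0, 0, 0, 0],
  [0.1, 0, 0, 0, 0],
  [0.1, 0, 0, 0, 0],
  [0.1, 0, 0, 0, 0],
  [0.1, 0, 0, 0, 0],
  [0.1, 0, 0, 0, 0],
], force=25)

```text
t: 4.55
ee_pos: [0.5642, -0.1299, 0.2267]
tcp_rot: [[-0.002, 1.0, -0.0], [1.0, 0.002, -0.0], [-0.0, -0.0, -1.0]]
contact_force: [-0.5, -0.3, -0.5]
grip_width: 0.426
finger_force: 0.0
```

Request:
send_rows([
  [0.1, 0, 0, 0, 0],
  [0.1, 0, 0, 0, 0],
  [0.1, 0, 0, 0, 0],
  [0.1, 0, 0, 0, 0],
  [0.1, 0, 0, 0, 0],
])

```text
t: 4.97
ee_pos: [0.5637, -0.1298, 0.2265]
tcp_rot: [[-0.002, 1.0, -0.001], [1.0, 0.002, 0.0], [0.0, -0.001, -1.0]]
contact_force: [-2.2, 0.6, 1.5]
grip_width: 0.23
finger_force: 24.9
```

Request:
send_rows([
  [0.1, 0, 0, -0.5, 0],
  [0.1, 0, 0, -1.5, 0],
  [0.1, 0, 0, -2, 0],
  [0.1, 0, 0, -2, 0],
  [0.1, 0, 0, -2, 0],
  [0.1, -0.9, -1.5, 0, 0],
  [0.1, -1.2, -2.5, 0, 0],
  [0.1, -1.5, -3, 0, 0],
  [0.1, -1.5, -3, 0, 0],
  [0.1, -1.2, -2.5, 0, 0],
  [0.1, -1.2, -1.5, 0, 0],
  [0.1, -0.9, -1.2, 0, 0],
  [0.1, 0, 0, 0, 0],
  [0.1, 0, 0, 0, 0],
])

```text
t: 6.13
ee_pos: [0.4122, -0.2143, 0.3068]
tcp_rot: [[-0.0, 1.0, 0.001], [1.0, 0.0, 0.0], [0.0, 0.001, -1.0]]
contact_force: [-0.1, 0.2, -3.7]
grip_width: 0.228
finger_force: 24.8
```

```bash
python3 - <<'E'
from h import *
s,c=snap("w4");print(s['t'],s['ee_pos'],s['grip_width'])
cv2.imwrite("pics/w4c.png",cv2.resize(c[40:380,120:520],None,fx=1.7,fy=1.7,interpolation=cv2.INTER_CUBIC))
E
```

```text
6.1333 [ 0.4122 -0.2143  0.3068] 0.22816738817587112
```

View pics/w4c.png

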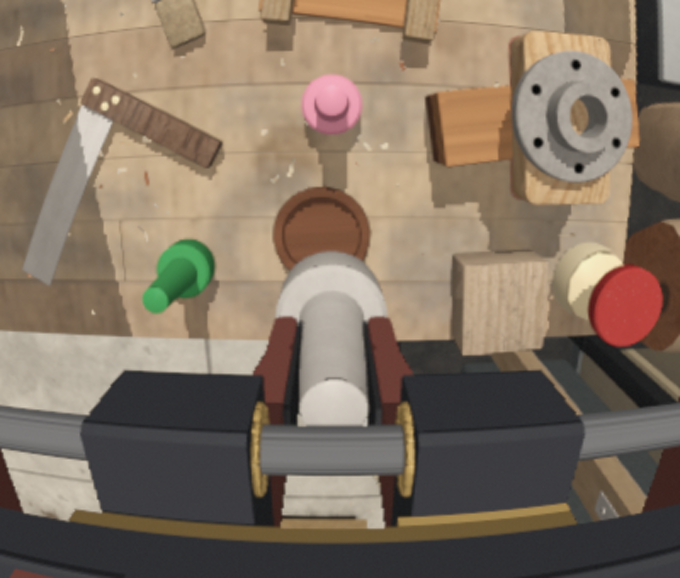

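The centre is held upright. The dish rim spans (274–370, 187…) in the crop. Next I'll solve for the dish and for the held flange.

```bash
python3 - <<'E'
from h import *
S=np.load("pics/w4.npz")
w=lambda u,v:wray(S,120+(u+.5)/1.7-.5,40+(v+.5)/1.7-.5)
for p in [(274,232),(370,232),(322,187),(289,200),(354,200)]:print("dish",pl(w(*p),.017))
for p in [(276,315),(387,315)]:print("flange",pl(w(*p),.209))
print("fp c",pl(w(573,116),.09),"top boss",pl(w(582,116),.103))
for p in [(513,116),(633,116),(573,52),(573,182)]:print("fp edge",pl(w(*p),.09))
for p in [(433,95),(443,165)]:print("blank",pl(w(*p),.048))
for p in [(513,35),(609,40),(512,193),(607,203)]:print("sand",pl(w(*p),.077))
E
```

```text
dish [ 0.3695 -0.2176  0.017 ]
dish [ 0.4388 -0.2177  0.017 ]
dish [ 0.4044 -0.1851  0.017 ]
dish [ 0.3808 -0.1944  0.017 ]
dish [ 0.4271 -0.1944  0.017 ]
flange [ 0.3909 -0.2095  0.209 ]
flange [ 0.4315 -0.2095  0.209 ]
fp c [ 0.5561 -0.1298  0.09  ] top boss [ 0.5558 -0.1298  0.103 ]
fp edge [ 0.5167 -0.1328  0.09  ]
fp edge [ 0.6001 -0.1257  0.09  ]
fp edge [ 0.5556 -0.0905  0.09  ]
fp edge [ 0.5584 -0.1701  0.09  ]
blank [ 0.4765 -0.1204  0.048 ]
blank [ 0.484  -0.1662  0.048 ]
sand [ 0.5209 -0.0819  0.077 ]
sand [ 0.5887 -0.0767  0.077 ]
sand [ 0.5227 -0.18    0.077 ]
sand [ 0.5918 -0.1839  0.077 ]
```

Request:
send_rows([
  [0.1, -0.35, -0.3, 1, 0],
  [0.1, -0.35, -0.3, 2, 0],
  [0.1, 0, 0, 3, 0],
  [0.1, 0, 0, 3, 0],
  [0.1, 0, 0, 2.5, 0],
  [0.1, 0, 0, 2, 0],
  [0.1, 0, 0, 1, 0],
  [0.1, 0, 0, 0, 0],
  [0.1, 0, 0, 0, 0],
])

```text
t: 6.93
ee_pos: [0.4072, -0.2207, 0.1613]
tcp_rot: [[-0.003, 1.0, -0.001], [1.0, 0.003, 0.001], [0.001, -0.001, -1.0]]
contact_force: [0.9, 0.3, -4.3]
grip_width: 0.229
finger_force: 24.8
```

```bash
python3 - <<'E'
from h import *
s,c=snap("w5");print(s['t'],s['ee_pos'],s['grip_width'])
c=c[60:300,200:440].copy()
c=cv2.resize(c,None,fx=2.3,fy=2.3,interpolation=cv2.INTER_CUBIC)
f=eyes.grab_frame("scene")["color"][250:320,320:400]
f=cv2.resize(f,None,fx=3,fy=3,interpolation=cv2.INTER_CUBIC)
c=np.hstack([c,np.zeros((c.shape[0],240,3),np.uint8)]);c[:210,552:792]=f
cv2.imwrite("pics/w5c.png",c);print(c.shape)
E
```

```text
6.9333 [ 0.4072 -0.2207  0.1613] 0.2292467510060635
(552, 792, 3)
```

View pics/w5c.png

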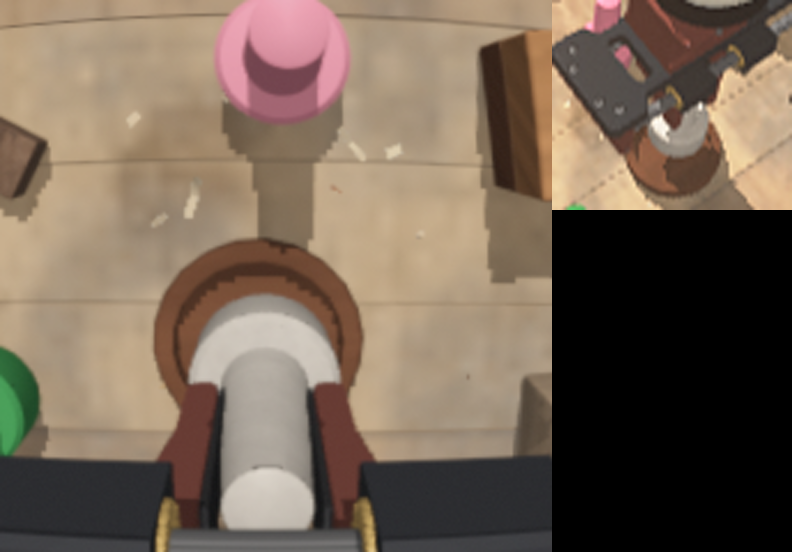

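The dish rim spans (154–363, top 238) and the held flange (189–341, top 293) in the crop.

```bash
python3 - <<'E'
from h import *
from scipy.optimize import least_squares as ls
S=np.load("pics/w5.npz")
w=lambda u,v:wray(S,200+(u+.5)/2.3-.5,60+(v+.5)/2.3-.5)
def fit(ps,z,r):
    P=np.array([pl(w(*p),z)[:2] for p in ps]);o=ls(lambda c:np.hypot(*(P-c).T)-r,P.mean(0));return o.x,o.fun
print(fit([(154,340),(363,340),(258,238),(180,272),(336,272)],.017,.036))
b=S['ee_pos'][2]-.1235
print(fit([(189,370),(341,370),(265,293),(210,322),(320,322)],b+.026,.021))
E
```

```text
(array([ 0.4038, -0.221 ]), array([-0.001 , -0.0009,  0.0004, -0.0001, -0.0002]))
(array([ 0.4061, -0.2137]), array([-0.0006, -0.0006,  0.0011, -0.0007, -0.0007]))
```

Request:
send_rows([
  [0.1, -0.35, -0.12, 0, 0],
  [0.1, -0.35, -0.13, 0, 0],
  [0.1, 0, 0, 1, 0],
  [0.1, 0, 0, 1, 0],
  [0.1, 0, 0, 0.5, 0],
  [0.1, 0, 0, 0.3, 0],
  [0.1, 0, 0, 0.1, 0],
  [0.1, 0, 0, 0, 0],
  [0.1, 0, 0, 0, 0],
])

```text
t: 7.78
ee_pos: [0.4042, -0.2284, 0.133]
tcp_rot: [[-0.002, 1.0, 0.0], [1.0, 0.002, -0.001], [-0.001, 0.0, -1.0]]
contact_force: [-0.1, -0.0, -3.3]
grip_width: 0.232
finger_force: 24.8
```

Bottom ≈ 1.5 mm above the floor; lower until light contact, then open.

Request:
send_rows([
  [0.1, 0, 0, 0.1, 0],
  [0.1, 0, 0, 0.1, 0],
  [0.1, 0, 0, 0, 0],
])

```text
t: 8.03
ee_pos: [0.4041, -0.2285, 0.1322]
tcp_rot: [[-0.002, 1.0, 0.001], [1.0, 0.002, -0.001], [-0.001, 0.001, -1.0]]
contact_force: [-4.6, 1.2, 14.5]
grip_width: 0.233
finger_force: 25.3
```

Request:
send_rows([
  [0.25, 0, 0, -0.05, 0],
  [0.4, 0, 0, 0, 0],
  [0.5, 0, 0, 0, 0],
  [0.6, 0, 0, 0, 0],
  [0.8, 0, 0, 0, 0],
  [0.8, 0, 0, 0, 0],
  [0.8, 0, 0, 0, 0],
  [0.8, 0, 0, -1, 0],
  [0.8, 0, 0, -2, 0],
  [0.9, 0, 0, -3, 0],
  [1, 0, 0, -3, 0],
  [1, 0, 0, -3, 0],
  [1, 0, 0, -3, 0],
  [1, 0, 0, 0, 0],
  [1, 0, 0, 0, 0],
])

```text
t: 9.28
ee_pos: [0.4048, -0.2288, 0.2827]
tcp_rot: [[-0.002, 1.0, 0.003], [1.0, 0.002, -0.003], [-0.003, 0.003, -1.0]]
contact_force: [-0.2, -0.3, -0.3]
grip_width: 1.001
finger_force: 0.0
```

```bash
python3 - <<'E'
from h import *
s,c=snap("w6");print(s['t'],s['ee_pos'],s['grip_width'])
c=cv2.resize(c[20:320,180:600],None,fx=1.9,fy=1.9,interpolation=cv2.INTER_CUBIC)
cv2.imwrite("pics/w6c.png",c);print(c.shape)
E
```

```text
9.2833 [ 0.4048 -0.2288  0.2827] 1.0014466448196855
(570, 798, 3)
```

View pics/w6c.png

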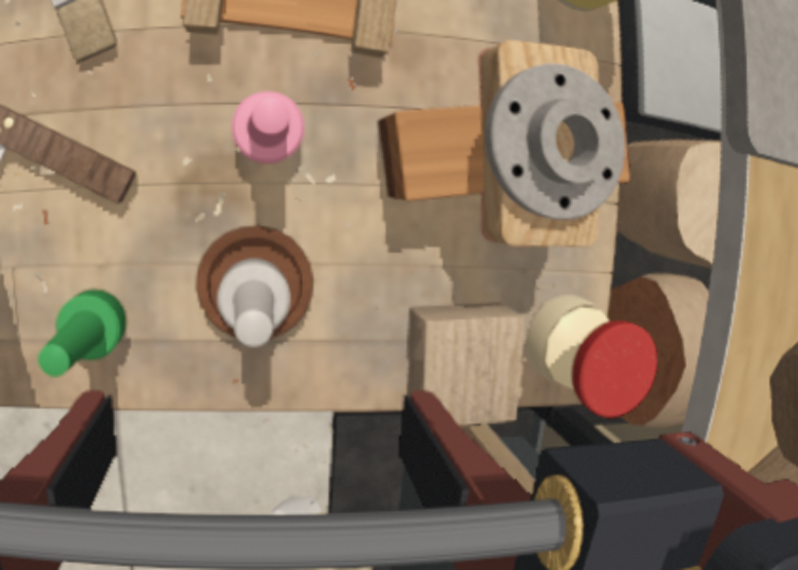

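The live centre stands in the dish at (253,290). The faceplate flange spans (485–626, 64–220) and its boss (528–607, 98–185).

```bash
cat >> h.py <<'E'
from scipy.optimize import least_squares as ls
def fit(w,ps,z,r):
    P=np.array([pl(w(*p),z)[:2] for p in ps]);o=ls(lambda c:np.hypot(*(P-c).T)-r,P.mean(0));return o.x,o.fun
E
python3 - <<'E'
from h import *
S=np.load("pics/w6.npz")
w=lambda u,v:wray(S,180+(u+.5)/1.9-.5,20+(v+.5)/1.9-.5)
print("dish",fit(w,[(197,284),(313,284),(254,227),(215,243),(294,243)],.017,.036))
print("lc",fit(w,[(217,295),(291,295),(254,258)],.034,.021))
print("fp",fit(w,[(485,138),(626,142),(555,64),(562,220)],.09,.041))
print("boss",fit(w,[(536,138),(607,140),(575,98),(578,185)],.103,.0215))
for p in [(398,111),(408,200)]:print("blank",pl(w(*p),.048))
for p in [(498,42),(597,50),(483,238),(596,246)]:print("sand",pl(w(*p),.077))
E
```

```text
dish (array([ 0.4034, -0.2221]), array([-0.0011, -0.001 ,  0.0005, -0.0001, -0.0004]))
lc (array([ 0.4029, -0.2228]), array([0.0002, 0.0002, 0.    ]))
fp (array([ 0.5568, -0.1303]), array([ 0.0016,  0.0016, -0.0008, -0.0007]))
boss (array([ 0.5569, -0.1306]), array([-0.0005, -0.0006,  0.0002,  0.0001]))
blank [ 0.4803 -0.1179  0.048 ]
blank [ 0.4868 -0.1666  0.048 ]
sand [ 0.5271 -0.0799  0.077 ]
sand [ 0.5884 -0.0746  0.077 ]
sand [ 0.5206 -0.1833  0.077 ]
sand [ 0.5913 -0.1839  0.077 ]
```

Request:
send_rows([
  [1, 2, 3.1, 0, 0],
  [1, 2, 3.1, 0, 0],
  [1, 2, 3.1, 0, 0],
  [1, 2, 3.1, 0, 0],
  [1, 2, 3, 0, 0],
  [1, 0, 0, 2, 0],
  [1, 0, 0, 3, 0],
  [1, 0, 0, 3, 0],
  [1, 0, 0, 1.5, 0],
  [1, 0, 0, 0.8, 0],
  [1, 0, 0, 0.5, 0],
  [1, 0, 0, 0, 0],
  [1, 0, 0, 0, 0],
])

```text
t: 10.42
ee_pos: [0.558, -0.1281, 0.1733]
tcp_rot: [[-0.002, 1.0, 0.0], [1.0, 0.002, -0.0], [-0.0, 0.0, -1.0]]
contact_force: [-0.5, 0.2, 0.6]
grip_width: 0.999
finger_force: 0.0
```

Request:
send_rows([
  [0.3, 0, 0, 0, 0],
  [0.3, 0, 0, 0, 0],
  [0.3, 0, 0, 0, 0],
  [0.3, 0, 0, 0, 0],
  [0.3, 0, 0, 0, 0],
  [0.3, 0, 0, 0, 0],
  [0.3, 0, 0, 0, 0],
  [0.3, 0, 0, 0, 0],
  [0.3, 0, 0, 0, 0],
  [0.3, 0, 0, 0, 0],
], force=30)

```text
t: 11.25
ee_pos: [0.5584, -0.128, 0.1734]
tcp_rot: [[-0.002, 1.0, 0.001], [1.0, 0.002, -0.0], [-0.0, 0.001, -1.0]]
contact_force: [1.6, -0.3, 1.4]
grip_width: 0.479
finger_force: 29.9
```

Request:
send_rows([
  [0.3, 0, 0, -0.3, 0],
  [0.3, 0, 0, -0.7, 0],
  [0.3, 0, 0, -1.5, 0],
  [0.3, 0, 0, -2.2, 0],
  [0.3, 0, 0, -2.5, 0],
  [0.3, 0, 0, -2.5, 0],
  [0.3, 0, 0, -2, 0],
  [0.3, 0, 0, -1, 0],
  [0.3, 0, 0, 0, 0],
])

```text
t: 12.0
ee_pos: [0.5585, -0.1281, 0.3026]
tcp_rot: [[-0.002, 1.0, 0.003], [1.0, 0.002, -0.001], [-0.001, 0.003, -1.0]]
contact_force: [1.4, 0.3, -3.1]
grip_width: 0.474
finger_force: 29.8
```

Request:
send_rows([
  [0.3, 1, 0, 0, 0],
  [0.3, 2, 0.3, 0, 0],
  [0.3, 3, 0.3, 0, 0],
  [0.3, 3, 0.4, 0, 0],
  [0.3, 3, 0.4, 0, 0],
  [0.3, 3, 0.4, 0, 0],
  [0.3, 3, 0.4, 0, 0],
  [0.3, 3, 0.4, 0, 0],
  [0.3, 2, 0.3, 0, 0],
  [0.3, 2, 0, 0, 0],
  [0.3, 1, 0, 0, 0],
  [0.3, 0, 0, 1, 0],
  [0.3, 0, 0, 2.5, 0],
  [0.3, 0, 0, 3, 0],
  [0.3, 0, 0, 3, 0],
  [0.3, 0, 0, 2.5, 0],
  [0.3, 0, 0, 2, 0],
  [0.3, 0, 0, 0.5, 0],
  [0.3, 0, 0, 0, 0],
  [0.3, 0, 0, 0, 0],
])

```text
t: 13.67
ee_pos: [0.5862, 0.1315, 0.155]
tcp_rot: [[-0.001, 1.0, -0.001], [1.0, 0.001, -0.0], [-0.0, -0.001, -1.0]]
contact_force: [0.5, -0.1, -2.1]
grip_width: 0.474
finger_force: 29.8
```

```bash
python3 - <<'E'
from h import *
s,c=snap("w7");print(s['t'],s['ee_pos'],s['grip_width'])
c=cv2.resize(c[0:300,140:500],None,fx=2,fy=2,interpolation=cv2.INTER_CUBIC)
cv2.imwrite("pics/w7c.png",c);print(c.shape)
E
```

```text
13.6667 [0.5862 0.1315 0.155 ] 0.4741024684132231
(600, 720, 3)
```

View pics/w7c.png

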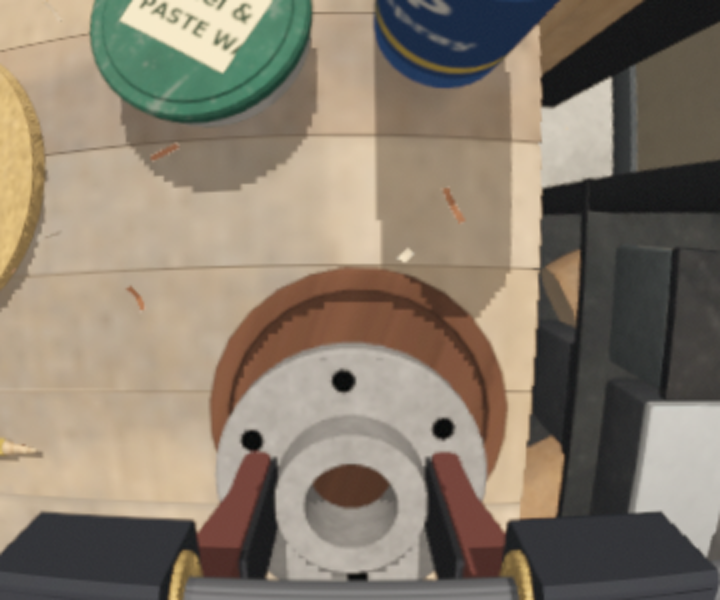

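The faceplate is held level. Its flange spans (215–487, top 344) and the dish rim (210–507, top 268) in the crop.

```bash
python3 - <<'E'
from h import *
S=np.load("pics/w7.npz")
w=lambda u,v:wray(S,140+(u+.5)/2-.5,(v+.5)/2-.5)
print("dish",fit(w,[(210,408),(507,408),(358,268),(260,305),(460,305),(225,355),(495,358)],.015,.058))
z=S['ee_pos'][2]-.0964
print("fp",fit(w,[(216,470),(487,470),(350,344),(250,390),(450,388)],z+.013,.041))
E
```

```text
dish (array([0.5885, 0.1308]), array([-0.0008, -0.0011,  0.0008,  0.0002,  0.0005, -0.0012, -0.0011]))
fp (array([0.5855, 0.1305]), array([-0.0011, -0.001 ,  0.001 , -0.0004, -0.0006]))
```

Request:
send_rows([
  [0.3, 0, 0.3, 0.5, 0],
  [0.3, 0, 0, 1, 0],
  [0.3, 0, 0, 1.2, 0],
  [0.3, 0, 0, 1.2, 0],
  [0.3, 0, 0, 0.5, 0],
  [0.3, 0, 0, 0.3, 0],
  [0.3, 0, 0, 0.2, 0],
  [0.3, 0, 0, 0.1, 0],
  [0.3, 0, 0, 0, 0],
])

```text
t: 14.47
ee_pos: [0.5887, 0.1322, 0.1055]
tcp_rot: [[-0.002, 1.0, -0.001], [1.0, 0.002, -0.0], [-0.0, -0.001, -1.0]]
contact_force: [-0.7, -0.7, -1.7]
grip_width: 0.475
finger_force: 29.8
```

Request:
send_rows([
  [0.3, 0, 0, 0.1, 0],
  [0.3, 0, 0, 0.05, 0],
  [0.3, 0, 0, 0, 0],
])

```text
t: 14.72
ee_pos: [0.5889, 0.1322, 0.1053]
tcp_rot: [[-0.002, 1.0, -0.0], [1.0, 0.002, -0.0], [-0.0, -0.0, -1.0]]
contact_force: [-6.7, -0.1, 13.8]
grip_width: 0.472
finger_force: 30.4
```

Request:
send_rows([
  [0.5, 0, 0, -0.05, 0],
  [0.65, 0, 0, 0, 0],
  [0.8, 0, 0, 0, 0],
  [0.9, 0, 0, 0, 0],
  [1, 0, 0, 0, 0],
  [1, 0, 0, 0, 0],
  [1, 0, 0, -1, 0],
  [1, 0, 0, -2, 0],
  [1, 0, 0, -4, 0],
  [1, 0, 0, -4, 0],
  [1, 0, 0, -4, 0],
  [1, 0, 0, -4, 0],
  [1, 0, 0, 0, 0],
])

```text
t: 15.8
ee_pos: [0.5932, 0.1327, 0.3036]
tcp_rot: [[-0.002, 1.0, 0.015], [1.0, 0.002, 0.002], [0.002, 0.015, -1.0]]
contact_force: [1.2, 0.8, 0.3]
grip_width: 1.002
finger_force: 0.0
```

```bash
python3 - <<'E'
from h import *
s,c=snap("w8");print(s['t'],s['ee_pos'],s['grip_width'])
E
```

```text
15.8 [0.5932 0.1327 0.3036] 1.0022597146371957
```

Request:
send_rows([
  [1, -3, -0.3, 0, 0],
  [1, -3, -0.3, 0, 0],
  [1, -3, -0.4, 0, 0],
  [1, -3, -0.4, 0, 0],
  [1, -3, -0.4, 0, 0],
  [1, -3, -0.4, 0, 0],
  [1, -3, -0.4, 0, 0],
  [1, -3, -0.4, 0, 0],
  [1, -2.2, 0, 0, 0],
  [1, 0, 0, 3, 0],
  [1, 0, 0, 3, 0],
  [1, 0, 0, 0, 0],
  [1, 0, 0, 0, 0],
])

```text
t: 16.93
ee_pos: [0.558, -0.1294, 0.2323]
tcp_rot: [[-0.002, 1.0, -0.005], [1.0, 0.002, 0.002], [0.002, -0.005, -1.0]]
contact_force: [1.2, 0.1, 0.2]
grip_width: 0.997
finger_force: 0.0
```

```bash
python3 - <<'E'
from h import *
s,c=snap("w9");print(s['t'],s['ee_pos'],s['grip_width'])
c=cv2.resize(c[20:320,150:480],None,fx=1.6,fy=1.6,interpolation=cv2.INTER_CUBIC)
d=cv2.imread("pics/w8.png")[60:320,200:440]
cv2.imwrite("pics/w9c.png",np.hstack([c,cv2.copyMakeBorder(d,0,c.shape[0]-260,0,0,0)]))
E
```

```text
16.9333 [ 0.558  -0.1294  0.2323] 0.9967894656401154
```

View pics/w9c.png

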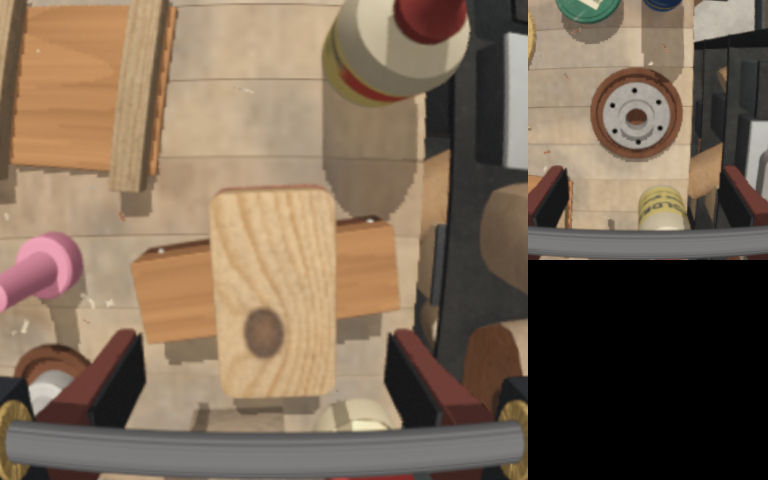

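The faceplate is seated in the large dish. The sanding block's top corners are at (210,196), (335,192), (222,395) and (335,394). The blank's ends are at (133,260)/(150,342) and (390,224)/(399,311).

```bash
python3 - <<'E'
from h import *
S=np.load("pics/w9.npz")
w=lambda u,v:wray(S,150+(u+.5)/1.6-.5,20+(v+.5)/1.6-.5)
q=np.array([pl(w(*p),.077) for p in [(210,196),(335,192),(222,395),(335,394)]])[:,:2];print(q,q.mean(0))
b=np.array([pl(w(*p),.048) for p in [(133,260),(150,342),(390,224),(399,311)]])[:,:2];print(b,b.mean(0));d=b[2:].mean(0)-b[:2].mean(0);print(np.arctan2(d[1],d[0]),np.hypot(*d))
S=np.load("pics/w8.npz");w=lambda u,v:wray(S,200+u-528,60+v)
print(fit(w,[(591,112),(682,112),(636,67),(636,158)],.015,.058),fit(w,[(602,114),(671,114),(636,80),(636,149)],.021,.041))
E
```

```text
[[ 0.53   -0.0785]
 [ 0.5901 -0.0763]
 [ 0.5335 -0.1845]
 [ 0.5946 -0.1838]] [ 0.562  -0.1308]
[[ 0.4819 -0.1164]
 [ 0.4886 -0.1659]
 [ 0.6254 -0.0955]
 [ 0.6341 -0.1461]] [ 0.5575 -0.131 ]
0.13954511260142996 0.14594366945383433
(array([0.5884, 0.133 ]), array([-0.0022, -0.0022, -0.001 , -0.0013])) (array([0.5884, 0.1325]), array([0.0005, 0.0006, 0.0014, 0.0014]))
```

Request:
send_rows([
  [1, -0.15, 0.4, 1, -0.04],
  [1, 0, 0, 2.5, 0],
  [1, 0, 0, 2.5, 0],
  [1, 0, 0, 2, 0],
  [1, 0, 0, 1.2, 0],
  [1, 0, 0, 0.5, 0],
  [1, 0, 0, 0, 0],
  [0.5, 0, 0, 0, 0],
  [0.5, 0, 0, 0, 0],
  [0.5, 0, 0, 0, 0],
  [0.5, 0, 0, 0, 0],
  [0.5, 0, 0, 0, 0],
  [0.5, 0, 0, 0, 0],
  [0.5, 0, 0, 0, 0],
  [0.5, 0, 0, 0, 0],
], force=25)

```text
t: 18.23
ee_pos: [0.564, -0.1315, 0.138]
tcp_rot: [[-0.042, 0.999, 0.001], [0.999, 0.042, -0.0], [-0.0, 0.001, -1.0]]
contact_force: [-2.5, -0.2, 6.6]
grip_width: 0.705
finger_force: 25.0
```

Request:
send_rows([
  [0.5, 0, 0, -0.5, 0],
  [0.5, 0, 0, -1, 0],
  [0.5, 0, 0, -2, 0],
  [0.5, 0, 0, -3, 0],
  [0.5, 0, 0, -3, 0],
  [0.5, 0, 0, -2.5, 0],
  [0.5, 0, 0, 0, 0],
])

```text
t: 18.82
ee_pos: [0.5665, -0.1323, 0.2633]
tcp_rot: [[-0.042, 0.999, 0.009], [0.999, 0.042, -0.003], [-0.004, 0.009, -1.0]]
contact_force: [-0.1, -1.3, -0.4]
grip_width: 0.707
finger_force: 25.0
```

Request:
send_rows([
  [0.5, 1.5, -0.6, 0, 0],
  [0.5, 2.5, -1, 0, 0],
  [0.5, 3, -1.2, 0, 0],
  [0.5, 3, -1.2, 0, 0],
  [0.5, 3, -1.2, 0, 0],
  [0.5, 3, -1.2, 0, 0],
  [0.5, 3, -1.2, 0, 0],
  [0.5, 3, -1.2, 0, 0],
  [0.5, 3, -1.2, 0, 0],
  [0.5, 3, -1.2, 0, 0],
  [0.5, 3, -1.3, 0, 0],
  [0.5, 2.5, -1, 0, 0],
  [0.5, 1.5, -0.6, 0, 0],
  [0.5, 1, -0.5, 0, 0],
  [0.5, 0, 0, 3, 0],
  [0.5, 0, 0, 3, 0],
  [0.5, 0, 0, 2, 0],
  [0.5, 0, 0, 0, 0],
  [0.5, 0, 0, 0, 0],
])

```text
t: 20.4
ee_pos: [0.4012, 0.2216, 0.1761]
tcp_rot: [[-0.042, 0.999, -0.004], [0.999, 0.042, -0.002], [-0.001, -0.004, -1.0]]
contact_force: [0.9, -0.4, -0.4]
grip_width: 0.704
finger_force: 25.0
```

```bash
python3 - <<'E'
from h import *
s,c=snap("w10");print(s['t'],s['ee_pos'],s['grip_width'])
c=cv2.resize(c[0:300,150:500],None,fx=2,fy=2,interpolation=cv2.INTER_CUBIC)
cv2.imwrite("pics/w10c.png",c)
E
```

```text
20.4 [0.4012 0.2216 0.1761] 0.7041207235001969
```

View pics/w10c.png

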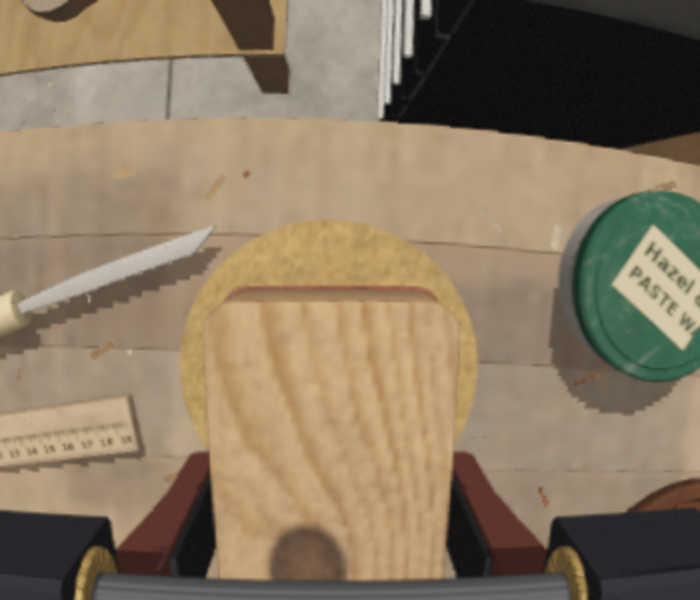

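The block is held level. The disc stack spans (180–477, top 219), and the block's far top edge runs (205,305)–(460,308).

```bash
python3 - <<'E'
from h import *
S=np.load("pics/w10.npz")
w=lambda u,v:wray(S,150+(u+.5)/2-.5,(v+.5)/2-.5)
print("discs",fit(w,[(180,370),(477,365),(330,219),(225,262),(432,262),(190,315),(465,312)],.011,.0625))
for z in(.058,.061):
  a,b=[pl(w(*p),S['ee_pos'][2]-z)[:2] for p in [(205,305),(460,308)]]
  m=(a+b)/2;t=(b-a)/np.hypot(*(b-a));n=np.array([t[1],-t[0]]);print(a,b,np.hypot(*(b-a)),m+n*.056)
E
```

```text
discs (array([0.3981, 0.2339]), array([-0.0005, -0.0005,  0.0008, -0.0002, -0.0001, -0.0006, -0.0008]))
[0.369  0.2753] [0.4276 0.2771] 0.05863387213485597 [0.4    0.2202]
[0.3684 0.2749] [0.4282 0.2767] 0.059892127837867626 [0.4    0.2198]
```

Request:
send_rows([
  [0.5, 0.7, -0.1, 0.5, 0],
  [0.5, 0.65, -0.05, 1, 0],
  [0.5, 0, 0, 2, 0],
  [0.5, 0, 0, 2, 0],
  [0.5, 0, 0, 1, 0],
  [0.5, 0, 0, 0.5, 0],
  [0.5, 0, 0, 0.2, 0],
  [0.5, 0, 0, 0, 0],
  [0.5, 0, 0, 0, 0],
])

```text
t: 21.2
ee_pos: [0.4012, 0.236, 0.1057]
tcp_rot: [[-0.042, 0.999, 0.001], [0.999, 0.042, 0.0], [0.0, 0.001, -1.0]]
contact_force: [-0.4, 0.5, -1.1]
grip_width: 0.707
finger_force: 25.0
```

Request:
send_rows([
  [0.5, 0, 0, 0.2, 0],
  [0.5, 0, 0, 0.15, 0],
  [0.5, 0, 0, 0, 0],
  [0.5, 0, 0, 0, 0],
])

```text
t: 21.53
ee_pos: [0.4008, 0.2356, 0.1018]
tcp_rot: [[-0.042, 0.999, 0.0], [0.999, 0.042, 0.0], [0.0, 0.0, -1.0]]
contact_force: [-0.6, 0.5, -2.2]
grip_width: 0.701
finger_force: 25.0
```

Request:
send_rows([
  [0.5, 0, 0, 0.1, 0],
  [0.5, 0, 0, 0.05, 0],
  [0.5, 0, 0, 0, 0],
])

```text
t: 21.78
ee_pos: [0.4009, 0.2356, 0.101]
tcp_rot: [[-0.042, 0.999, 0.001], [0.999, 0.042, 0.0], [0.0, 0.001, -1.0]]
contact_force: [-2.7, -1.4, 11.8]
grip_width: 0.701
finger_force: 25.0
```

Request:
send_rows([
  [0.75, 0, 0, -0.05, 0],
  [0.85, 0, 0, 0, 0],
  [1, 0, 0, 0, 0],
  [1, 0, 0, 0, 0],
  [1, 0, 0, -0.5, 0],
  [1, 0, 0, -2, 0],
  [1, 0, 0, -3.5, 0],
  [1, 0, 0, -4, 0],
  [1, 0, 0, -4, 0],
  [1, 0, 0, -3, 0],
  [1, 0, 0, 0, 0],
  [1, 0, 0, 0, 0],
])

```text
t: 22.78
ee_pos: [0.4016, 0.236, 0.2726]
tcp_rot: [[-0.042, 0.999, 0.004], [0.999, 0.042, 0.002], [0.001, 0.005, -1.0]]
contact_force: [-0.5, 0.1, -0.8]
grip_width: 1.0
finger_force: 0.0
```

```bash
python3 - <<'E'
from h import *
s,c=snap("w11");print(s['t'],s['ee_pos'],s['grip_width'])
S=np.load("pics/w9.npz")
w=lambda u,v:wray(S,150+(u+.5)/1.6-.5,20+(v+.5)/1.6-.5)
for p in [(200,407),(290,407)]: print(pl(w(*p),.0),pl(w(*p),.05))
E
```

```text
22.7833 [0.4016 0.236  0.2726] 0.9999235997098888
[ 0.5092 -0.236   0.    ] [ 0.5169 -0.2076  0.05  ]
[ 0.5745 -0.2352  0.    ] [ 0.5718 -0.2069  0.05  ]
```

Request:
send_rows([
  [1, 0, 0, 0, -0.12],
  [1, 0, 0, 0, -0.12],
  [1, 0, 0, 0, -0.12],
  [1, 0, 0, 0, -0.12],
  [1, 0, 0, 0, -0.12],
  [1, 0, 0, 0, -0.12],
  [1, 0, 0, 0, -0.12],
  [1, 0, 0, 0, -0.12],
  [1, 0, 0, 0, -0.12],
  [1, 0, 0, 0, -0.12],
  [1, 0, 0, 0, -0.12],
  [1, 0, 0, 0, -0.12],
  [1, 0, 0, 0, -0.12],
  [1, 0, 0, 0, -0.1],
  [1, 0, 0, 0, 0],
])

```text
t: 24.08
ee_pos: [0.3995, 0.2351, 0.2686]
tcp_rot: [[-0.991, -0.134, -0.004], [-0.134, 0.991, -0.002], [0.004, -0.001, -1.0]]
contact_force: [0.2, 0.3, -0.6]
grip_width: 1.002
finger_force: 0.0
```

Request:
send_rows([
  [0.88, -0.4, -1.6, 0, 0],
  [0.88, -0.7, -3, 0, 0],
  [0.88, -0.8, -3.3, 0, 0],
  [0.88, -0.8, -3.3, 0, 0],
  [0.88, -0.8, -3.3, 0, 0],
  [0.88, -0.8, -3.3, 0, 0],
  [0.88, -0.8, -3.3, 0, 0],
  [0.88, -0.8, -3.3, 0, 0],
  [0.88, -0.8, -3.3, 0, 0],
  [0.88, -0.8, -3.3, 0, 0],
  [0.88, -0.7, -3, 0, 0],
  [0.88, -0.6, -2.5, 0, 0],
  [0.88, -0.3, -1.9, 0, 0],
  [0.88, 0, 0, 2, 0],
  [0.88, 0, 0, 2, 0],
  [0.88, 0, 0, 0, 0],
  [0.88, 0, 0, 0, 0],
])

```text
t: 25.5
ee_pos: [0.5396, -0.1327, 0.2287]
tcp_rot: [[-0.992, -0.128, -0.005], [-0.128, 0.992, 0.002], [0.005, 0.003, -1.0]]
contact_force: [-0.5, 0.2, -0.4]
grip_width: 0.882
finger_force: 0.0
```

```bash
python3 - <<'E'
from h import *
s,c=snap("w12");print(s['t'],s['ee_pos'],s['tcp_rot'],s['grip_width'])
hsv=cv2.cvtColor(c,cv2.COLOR_BGR2HSV)
u,v=wpix(s,[.5575,-.131,.048]);print(u,v)
for P in [(.48,-.117,.048),(.488,-.166,.048),(.626,-.095,.048),(.633,-.145,.048)]:print(wpix(s,P))
print(hsv[int(v)-4:int(v)+5,int(u)-20:int(u)+21:8].reshape(-1,3)[::5])
a=cv2.imread("pics/w11.png");print(a.shape)
cc=cv2.resize(c[0:330,130:510],None,fx=1.25,fy=1.25);aa=a[60:360,170:470]
aa=cv2.copyMakeBorder(aa,0,cc.shape[0]-300,0,0,0);cv2.imwrite("pics/w12c.png",np.hstack([cc,aa]));print(np.hstack([cc,aa]).shape)
E
```

```text
25.5 [ 0.5396 -0.1327  0.2287] [[-0.9917 -0.1285 -0.005 ]
 [-0.1285  0.9917  0.0019]
 [ 0.0047  0.0025 -1.    ]] 0.8817936036710299
314.915357420066 217.4115375812548
(np.float64(343.0825497242077), np.float64(132.9732007036878))
(np.float64(284.49038394545164), np.float64(134.91904703628896))
(np.float64(342.2024293983151), np.float64(286.59510651534265))
(np.float64(291.0036883366521), np.float64(287.13248250566267))
[[ 14 132 183]
 [ 14 130 188]
 [ 14 132 186]
 [ 14 134 185]
 [ 14 133 178]
 [ 15 130 190]
 [ 14 132 183]
 [ 14 131 189]
 [ 14 132 184]
 [ 14 134 185]
 [ 14 133 178]]
(400, 640, 3)
(412, 775, 3)
```

```bash
python3 - <<'E'
from h import *
S=np.load("pics/w12.npz");c=cv2.imread("pics/w12.png");h=cv2.cvtColor(c,cv2.COLOR_BGR2HSV)
m=cv2.inRange(h,(9,112,120),(19,170,255));m=cv2.morphologyEx(m,cv2.MORPH_OPEN,np.ones((3,3)))
n,l=cv2.connectedComponents(m);k=l[217,315];r=(l==k)
ys,xs=np.nonzero(r);print(k,r.sum(),xs.min(),xs.max(),ys.min(),ys.max())
for v in range(ys.min(),ys.max()+1,12):
    q=xs[ys==v];a,b=pl(wray(S,q.min(),v),.048),pl(wray(S,q.max(),v),.048);print(v,q.min(),q.max(),(a+b)[:2]/2,np.linalg.norm(a-b))
E
```

```text
9 8552 283 340 133 288
133 301 339 [ 0.4826 -0.1364] 0.032126355308746204
145 283 340 [ 0.4936 -0.1422] 0.048511234560122116
157 283 340 [ 0.5039 -0.1409] 0.04882171150621642
169 284 340 [ 0.5142 -0.1391] 0.04831596143315869
181 284 340 [ 0.5247 -0.1378] 0.04872644344010014
193 285 340 [ 0.5354 -0.136 ] 0.048309020834638325
205 285 340 [ 0.5463 -0.1346] 0.04882559323078325
217 286 340 [ 0.5574 -0.1327] 0.048500065021964404
229 287 340 [ 0.5688 -0.1308] 0.048217185720557464
241 287 340 [ 0.5806 -0.1293] 0.04890556309614427
253 288 340 [ 0.5927 -0.1273] 0.04872506330182321
265 289 340 [ 0.6053 -0.1252] 0.04859265113579524
277 290 340 [ 0.6184 -0.123 ] 0.04851069099445317
```

Request:
send_rows([
  [0.88, 0, -0.25, 1.5, -0.025],
  [0.88, 0, 0, 3, 0],
  [0.88, 0, 0, 3, 0],
  [0.88, 0, 0, 2.5, 0],
  [0.88, 0, 0, 1.5, 0],
  [0.88, 0, 0, 0.9, 0],
  [0.88, 0, 0, 0.4, 0],
  [0.88, 0, 0, 0, 0],
  [0.4, 0, 0, 0, 0],
  [0.4, 0, 0, 0, 0],
  [0.4, 0, 0, 0, 0],
  [0.4, 0, 0, 0, 0],
  [0.4, 0, 0, 0, 0],
  [0.4, 0, 0, 0, 0],
  [0.4, 0, 0, 0, 0],
  [0.4, 0, 0, 0, 0],
  [0.4, 0, 0, 0, 0],
], force=35)

```text
t: 26.97
ee_pos: [0.5417, -0.1356, 0.1034]
tcp_rot: [[-0.988, -0.155, 0.001], [-0.155, 0.988, -0.0], [-0.001, -0.0, -1.0]]
contact_force: [-0.8, 2.5, 5.8]
grip_width: 0.567
finger_force: 35.0
```

Request:
send_rows([
  [0.4, 0, 0, -0.4, 0],
  [0.4, 0, 0, -1, 0],
  [0.4, 0, 0, -2, 0],
  [0.4, 0, 0, -3, 0],
  [0.4, 0, 0, -3, 0],
  [0.4, 0, 0, -3, 0],
  [0.4, 0, 0, -3, 0],
  [0.4, 0, 0, -1.8, 0],
  [0.4, 0, 0, 0, 0.085],
  [0.4, 0, 0, 0, 0.085],
  [0.4, 0, 0, 0, 0.085],
  [0.4, 0, 0, 0, 0],
])

```text
t: 27.97
ee_pos: [0.541, -0.1356, 0.2752]
tcp_rot: [[-0.995, 0.102, -0.0], [0.102, 0.995, -0.0], [0.0, -0.0, -1.0]]
contact_force: [0.1, -0.0, -3.1]
grip_width: 0.568
finger_force: 35.0
```

Request:
send_rows([
  [0.4, 1, 0.8, 0, 0],
  [0.4, 1.7, 1.5, 0, 0],
  [0.4, 2.2, 1.8, 0, 0],
  [0.4, 2.2, 1.8, 0, 0],
  [0.4, 2.2, 1.8, 0, 0],
  [0.4, 2, 1.8, 0, 0],
  [0.4, 1.5, 1.3, 0, 0],
  [0.4, 0.9, 0.8, 0, 0],
  [0.4, 0, 0, 2, 0],
  [0.4, 0, 0, 3, 0],
  [0.4, 0, 0, 2.5, 0],
  [0.4, 0, 0, 1.5, 0],
  [0.4, 0, 0, 0, 0],
  [0.4, 0, 0, 0, 0],
])

```text
t: 29.13
ee_pos: [0.4161, -0.0066, 0.1844]
tcp_rot: [[-0.995, 0.098, -0.002], [0.098, 0.995, 0.0], [0.002, 0.0, -1.0]]
contact_force: [0.4, -0.1, -2.3]
grip_width: 0.564
finger_force: 35.0
```

```bash
python3 - <<'E'
from h import *
s,c=snap("w13");print(s['t'],s['ee_pos'],s['tcp_rot'],s['grip_width'],s['contact_force'])
f=eyes.grab_frame("scene")["color"][180:290,240:400];g=eyes.grab_frame("top")["color"][170:280,260:370]
# sanding check
a=cv2.imread("pics/w11.png")[40:300,170:450]
c2=cv2.resize(c[0:300,170:470],None,fx=1.6,fy=1.6,interpolation=cv2.INTER_CUBIC)
o=np.zeros((590,790,3),np.uint8);o[:480,:480]=c2;o[:260,490:770]=a
f=cv2.resize(f,None,fx=1.8,fy=1.8);o[270:270+f.shape[0],490:490+f.shape[1]]=f
cv2.imwrite("pics/w13c.png",o)
E
```

```text
29.1333 [ 0.4161 -0.0066  0.1844] [[-0.9952  0.0975 -0.002 ]
 [ 0.0975  0.9952  0.0002]
 [ 0.002   0.     -1.    ]] 0.5644700803709467 [ 0.3816 -0.1096 -2.3095]
```

View pics/w13c.png

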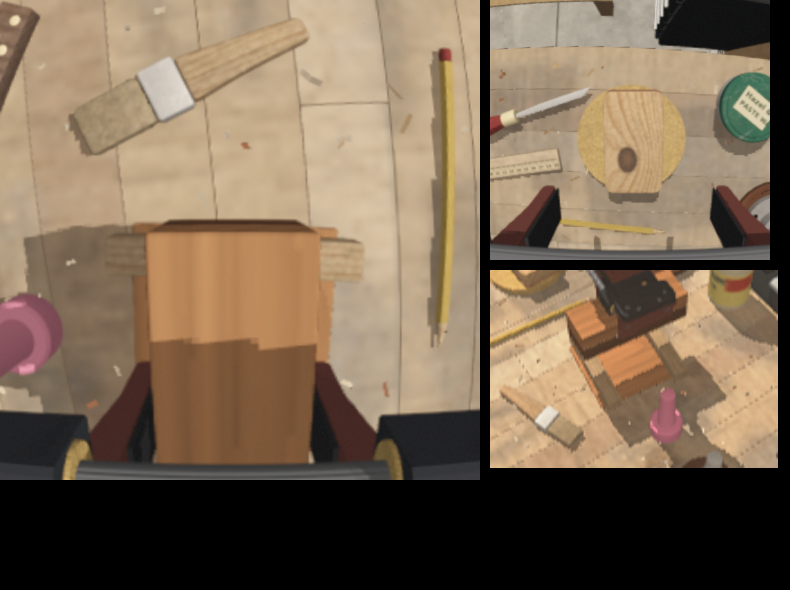

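The sanding block sits on the discs at (633,142), against a disc centre of (632,138). The blank is square over the rack: the near stick spans (107–362, rows 237–278) and the blank end (148–320, row 230).

```bash
python3 - <<'E'
from h import *
S=np.load("pics/w13.npz");w=lambda u,v:wray(S,170+(u+.5)/1.6-.5,(v+.5)/1.6-.5)
R=S['tcp_rot'];p=S['ee_pos']
L=lambda P:(R.T@(P-p))[:2]
for q in [(107,236),(107,272),(362,240),(362,280)]:print("stick",L(pl(w(*q),.026)))
for q in [(148,231),(320,231)]:print("blank end",L(pl(w(*q),p[2]-.1034+.048)))
S=np.load("pics/w11.npz");w=lambda u,v:wray(S,170+u-490,40+v)
print(fit(w,[(578,140),(685,138),(632,84),(632,193)],.011,.0625))
print(np.mean([pl(w(*q),.04)[:2] for q in [(606,93),(662,93),(607,192),(659,192)]],0))
E
```

```text
stick [ 0.0471 -0.0631]
stick [ 0.0289 -0.064 ]
stick [0.0452 0.0636]
stick [0.0249 0.0646]
blank end [ 0.059  -0.0245]
blank end [0.059  0.0237]
(array([0.3979, 0.2335]), array([-0.0012, -0.0012,  0.0014,  0.0013]))
[0.4001 0.236 ]
```

Request:
send_rows([
  [0.4, 0.2, 0, 1, 0],
  [0.4, 0, 0, 1.5, 0],
  [0.4, 0, 0, 1.5, 0],
  [0.4, 0, 0, 0.7, 0],
  [0.4, 0, 0, 0.4, 0],
  [0.4, 0, 0, 0.2, 0],
  [0.4, 0, 0, 0, 0],
  [0.4, 0, 0, 0, 0],
])

```text
t: 29.95
ee_pos: [0.4151, -0.0066, 0.1322]
tcp_rot: [[-0.995, 0.099, 0.001], [0.099, 0.995, -0.0], [-0.001, -0.0, -1.0]]
contact_force: [-0.5, -0.8, -2.0]
grip_width: 0.572
finger_force: 35.0
```

Request:
send_rows([
  [0.4, 0, 0, 0.15, 0],
  [0.4, 0, 0, 0.15, 0],
  [0.4, 0, 0, 0.05, 0],
  [0.4, 0, 0, 0, 0],
])

```text
t: 30.28
ee_pos: [0.4151, -0.0066, 0.1293]
tcp_rot: [[-0.995, 0.099, 0.001], [0.099, 0.995, -0.0], [-0.001, -0.0, -1.0]]
contact_force: [-3.9, 0.3, 14.9]
grip_width: 0.565
finger_force: 35.0
```

Contact on the sticks. Next I'll release and rise clear.

Request:
send_rows([
  [0.6, 0, 0, -0.05, 0],
  [0.75, 0, 0, 0, 0],
  [0.85, 0, 0, 0, 0],
  [1, 0, 0, 0, 0],
  [1, 0, 0, 0, 0],
  [1, 0, 0, -0.5, 0],
  [1, 0, 0, -2, 0],
  [1, 0, 0, -3, 0],
  [1, 0, 0, -4, 0],
  [1, 0, 0, -4, 0],
  [1, 0, 0, -3, 0],
  [1, 0, 0, 0, 0],
  [1, 0, 0, 0, 0],
  [1, 0, 0, 0, 0],
])

```text
t: 31.45
ee_pos: [0.414, -0.0064, 0.2932]
tcp_rot: [[-0.995, 0.099, -0.001], [0.099, 0.995, 0.0], [0.001, -0.0, -1.0]]
contact_force: [-0.1, 0.5, 0.0]
grip_width: 1.002
finger_force: 0.0
```

```bash
python3 - <<'E'
from h import *
s,c=snap("w14");print(s['t'],s['ee_pos'],s['grip_width'],s['contact_force'])
S=np.load("pics/w14.npz");h=cv2.cvtColor(c,cv2.COLOR_BGR2HSV)
u,v=wpix(S,[.4316,-.008,.074]);print(u,v,h[int(v),int(u)])
m=cv2.inRange(h,(9,112,120),(19,170,255));m=cv2.morphologyEx(m,cv2.MORPH_OPEN,np.ones((3,3)))
l=cv2.connectedComponents(m)[1];r=l==l[int(v),int(u)];ys,xs=np.nonzero(r);print(r.sum(),ys.min(),ys.max())
for y in range(ys.min(),ys.max()+1,15):
    q=xs[ys==y];a,b=pl(wray(S,q.min(),y),.074),pl(wray(S,q.max(),y),.074);print((a+b)[:2]/2,np.linalg.norm(a-b))
E
```

```text
31.45 [ 0.414  -0.0064  0.2932] 1.0017284271397595 [-0.1069  0.4607  0.028 ]
316.1316706927389 204.04448232708177 [ 14 134 171]
8038 129 267
[ 0.3562 -0.0017] 0.04644384168845688
[ 0.3708 -0.0031] 0.04870928110013323
[0.3865 0.0053] 0.06896456350567844
[0.4015 0.0039] 0.06764230960214548
[0.4168 0.002 ] 0.06740581237786372
[0.4324 0.0001] 0.06727087581423177
[ 0.4485 -0.0014] 0.06620481975473838
[ 0.4642 -0.0124] 0.04826764174640356
[ 0.4815 -0.0141] 0.047037460442524055
[ 0.4996 -0.0159] 0.04802946797915041
```

```bash
python3 -c "
from bench import ctrl; print(ctrl.sign_off())"
```

```text
the job is handed in; nothing more can be done
None
```

I took the pile apart, set all four parts in their places and handed the job in at about 31 s. My camera checks put each part within about 4 mm of its target; sign-off gave no verdict, and I did not re-check the bottle and jar at the end.

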